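Put the dibber away in its lidded box

ROBOT

A 7-joint arm with a two-finger parallel gripper is mounted at the origin on the work surface; the furniture and walls round the work are solid. World frame = base frame: x ahead of the robot, y to its left, z up, the work surface at z = 0. Lengths are in m, angles in degrees, forces in N, time in s.
With the tool pointing down it reaches from about 0.425 to 0.875 m from the base axis. Payload 4.7 kg.
Tool frame: the origin (TCP) lies on the centre line of the jaws, within the pads' length; the fingertips stand 8 mm ahead of it and the grasp point (between the pads) lies 11 mm behind it; z points along the fingers, y is the direction in which the jaws open and shut (so a half turn about z gives the same grasp; the last joint's range is limited). The gripper opens to 87 mm and grips with 3 to 60 N. Pads are 19 mm wide; open, the fingers measure 117 mm over their backs; the gripper's body (75 mm by 190 mm) begins 51 mm behind the grasp point.
Start: joints at [71.11, 18.392, -4.016, 83.108, 1.295, 78.541, -3.26], TCP at [0.219, -0.612, 0.231] pointing down, gripper open.
Joint ranges: [-163.93, 163.93], [-17.29, 119.83], [-79.2, 71.16], [3.27, 140.29], [-89.18, 269.18], [5.43, 117.66], [-154.24, 154.24]. Speed limits (degrees/s): [147.25, 147.25, 180, 180, 180, 180, 180].

INTERFACE

Orientations are given as [roll, pitch, yaw] about the fixed x, y, z axes, in that order (R = Rz(yaw) Ry(pitch) Rx(roll)).
In Python, from cell import env gives the robot as it stands. The module is installed in compiled form; this text tells all that it offers.
- The arm moves only by the tool move_arm, never from a script. Its argument "steps" is a list of rows, each a list of 2 entries, a list of its own where there are three numbers: the shift along the tool's x, y, z in m, then the turn about the tool's z in rad. A call has 1 to 20 rows; each row is the pose to reach, as a shift and turn from the pose commanded when the call began, along the tool's axes at that moment; what a row does not reach only later rows make up. A row lasts 1/8 s, in which the tool goes at most 62.5 mm and 10.7 degrees, less where a joint would pass 70% of its speed; a pose out of reach is approached as far as the arm can. A call with a gripper value outside its range is refused whole. "hand" is the closure, from -1 (fully open) to 1 (shut), set as the call begins (left out, the last holds). The fingers move at their own pace and stop on an object; "squeeze" is the grip in N (left out, the last holds). Time passes only in rows, so rows that repeat a pose let the fingers close. It gives the time, the measured TCP pose, the force and the opening at its end, in the units of the state.
- env.get_obs(): the state, without advancing time (a new reading comes with each control period).
- env.read_camera(name): name is "scene" or "top"; returns (picture, depth): 480x640x3 uint8, red, green, blue; 480x640 float32, m along the optical axis (not along the pixel's ray), 0 where there is no reading.
- env.calibration(name): a dict with "intrinsics" (3x3 intrinsics, pixels), "position" and "orientation" of the camera in the world. Camera axes: x right, y up, looking along -z (the intrinsics and any distortion apply to the point x, -y, -z); pixel columns grow to the right and rows downward; lengths in m; the calibration is good to about 2 mm. A picture is of the moment at which its call begins. calibration takes no time and is no camera call.
- env.sign_off(): hands the job in, once; it reports no verdict.
Trained networks look in the newest picture that a camera, given by its name, has taken for a name from the list of things; names that differ only in an ending like _2 or _b are one class to them, and where a whole thing is asked for, a point or a joint stands for the part that bears it (a point fixed in the world has none). Each returns a list of dicts, best first, with "conf" (0 to 1); they miss things now and then, are a little off and sometimes report something else, mostly with a low value. They report only what shows in the picture. A call takes as long as a camera call. They do not tell look-alikes from the thing itself.
- env.cut_out(camera, query): "region" (480x640 bool, what is visible of it) and "uv" ([column, row] in pixels, amid what is visible of it).
The state is a dict: "time_s": time; "qpos": joint angles; "joint_velocities": joint speeds; "effort": joint torques, N m; "tool_pos": TCP position; "tool_rot": TCP orientation; "force": force on the tool from outside, world axes, zero at the start; "wrist_torque": the same for the moment, N m; "grip_width": finger opening in m.
Only numpy, scipy, OpenCV 4.12 (cv2) and the standard library are available. Lean on these libraries where they do the work, as an engineer would, in place of code of your own. Each camera call takes 0.05 s, during which the arm holds its last target. There are 200 camera calls.

TASK

Pull the dibber out of its leaning stand, where a spring clip holds it, and lay it flat in the wooden tool box. Then put the loose lid on the box so that it sits fully down on the rim all round. Do not knock over the two seedlings.

Things in the scene. Friction and masses are not known exactly. Their poses are not given: they have to be found in the camera images.
- stand: Fixed wooden tool stand, foot 120 x 74 x 12 mm with a slim square socket (31 x 28 mm outside) that leans 35 degrees (0.61 rad) from vertical towards the stand's own -x side. Origin: centre of the foot's underside; z up. A spring pad in the mouth presses the dibber's stem with about 9 N, so drawing it out straight along the socket takes roughly 6 to 15 N until the stem tapers, 50 mm up; the point leaves the mouth after 85 mm. The handle must be gripped firmly (about 40 N).
- stand_mouth (a point): Centre of the socket's mouth, about 94 mm above the bench. The bore is 85 mm deep, along the lean.
- dibber_grip (a point): The dibber: a 155 mm long hand tool, 70 g, with a pointed steel stem 14 mm thick, a brass collar and a pale wooden handle of slightly eight-sided section 26 mm across and 60 mm long. This point is the middle of the handle, 124 mm from the point of the tool and 31 mm from the handle's end. Its z axis runs along the tool from the point to the handle's end. At the start it stands point down in the socket, its handle wholly outside.
- dibber_mid (a point): Half-way along the dibber's length, on its axis (77.5 mm from the point); axes as for dibber_grip.
- toolbox: Fixed open wooden box, 192 mm (its x) by 96 mm (its y) outside, 46 mm high, walls and floor 6 mm thick, so 180 x 84 mm and 40 mm deep inside. Origin: centre of its underside. No lid on it at the start.
- toolbox_rim (a point): Centre of the tool box's open top, level with the rim; x along the box.
- lid_grip (a point): The lid's grip: a dark wooden bar on top of the lid, 16 mm thick (lid's x), 60 mm long (lid's y), 26 mm high; this point is in its middle, 28 mm above the lid's underside. The lid, 160 g, starts right way up on the bench.
- lid_rim (a point): Centre of the lid in the plane that rests on the box's rim. The lid plate is 192 x 96 x 8 mm above this plane; below it a lip 174 x 78 mm, 6 mm deep, enters the box with 3 mm play each side. The lid fits either way round; x along the lid. Seated: this point coincides with toolbox_rim.
- seedling_a: Loose plug seedling, 25 x 31 x 94 mm, standing at the back of the bench; origin under its centre, z up.
- seedling_b: Loose plug seedling, 28 x 24 x 92 mm, standing at the back of the bench; origin under its centre, z up.
Mind the look-alikes: they are no part of the job. Of the things that look like the part that bears dibber_grip, the larger one is meant.

How it is judged (in metres and radians):
On the way, in this order (a step that is already met when the one before it is completed fails the run):
1. the dibber is drawn right out of the stand's socket (distance between dibber_mid and stand_mouth above 0.09 m), for 0.1 s.
2. the dibber lies flat in the tool box, let go of, with the lid still off (x of dibber_mid in the frame of toolbox between -0.03 and 0.03 m and y of dibber_mid in the frame of toolbox between -0.042 and 0.042 m and z of dibber_mid in the frame of toolbox between 0 and 0.03 m and angle between dibber_mid's own z axis and vertical between 1.4 and 1.74 rad and contact force between the fingers and dibber below 0.1 N and distance between lid_rim and toolbox_rim above 0.06 m), for 0.2 s.
At the end, for the whole second after the job is handed in: The dibber lies in the tool box (its middle within 30 mm of the box's middle along the box and below 30 mm above the bench), flat to within 10 degrees, and the lid is seated on the rim: level to 2 degrees, within 3 mm in height and 6 mm sideways. Everything is at rest (x of dibber_mid in the frame of toolbox between -0.03 and 0.03 m and y of dibber_mid in the frame of toolbox between -0.042 and 0.042 m and z of dibber_mid in the frame of toolbox between 0 and 0.03 m and angle between dibber_mid's own z axis and vertical between 1.4 and 1.74 rad and x of lid_rim in the frame of toolbox_rim between -0.006 and 0.006 m and y of lid_rim in the frame of toolbox_rim between -0.006 and 0.006 m and z of lid_rim in the frame of toolbox_rim between -0.003 and 0.003 m and angle between lid_rim's own z axis and vertical below 0.035 rad and linear speed of lid below 0.02 m/s and linear speed of dibber below 0.05 m/s); the robot touches nothing.
It fails at once if a seedling is knocked over (angle between any of seedling_a, seedling_b's own z axis and vertical above 0.6 rad).
It also fails if it takes over 62 s, if anything falls off the work surface, if the arm or the gripper's body presses on something with over 40 N, if the wrist force passes 120 N, or if a joint passes its speed limit or range.

## Working session

There is one attempt and no reset: what is moved stays moved. The work goes in short steps, Python scripts to look and compute and a tool call to move; the robot and the scene stay as the last step left them, time stands still between calls to the robot, and variables do not carry over. Pictures are saved under pics/ and viewed, about 8 in all and at most 12, crops included, and the job is handed in when it is done.

Besides the shell and the picture viewer there is one more tool, called after "Emit:" as name(argument=value, ...) on one line, values as JSON. move_arm: Moves the arm, as the interface text tells. Its arguments: {"type":"object","properties":{"steps":{"type":"array"},"hand":{"type":"number"},"squeeze":{"type":"number"}},"required":["steps"]}

```bash
mkdir -p pics; cat > h.py <<'E'
import numpy as np, cv2
from cell import env
from scipy.spatial.transform import Rotation as R
def cam(n):
    c=env.calibration(n); return c
def rot(c):
    o=np.array(c["orientation"],float)
    if o.shape==(3,3): return o
    if o.size==4: raise Exception(o)
    return R.from_euler('xyz',o,degrees=True).as_matrix()
def cloud(n,depth,mask=None):
    c=cam(n);K=np.array(c["intrinsics"]);
    m=depth>0
    if mask is not None:m&=mask
    v,u=np.nonzero(m);d=depth[v,u]
    P=np.stack([(u-K[0,2])/K[0,0]*d,-(v-K[1,2])/K[1,1]*d,-d],1)
    return P@rot(c).T+np.array(c["position"]),u,v
E
python3 - <<'E'
from h import *
for n in("scene","top"):
    print(n,env.calibration(n))
    p,d=env.read_camera(n);cv2.imwrite(f'pics/{n}0.png',p[:,:,::-1]);np.savez(f'{n}0.npz',p=p,d=d)
    for q in("stand","dibber_grip","toolbox","lid_grip","seedling_a"):
        for r in env.cut_out(n,q)[:4]:
            P,u,v=cloud(n,d,r["region"])
            print(n,q,round(r["conf"],2),np.round(r["uv"]),r["region"].sum(),np.round(np.median(P,0),3),np.round(P.min(0),3),np.round(P.max(0),3))
print(env.get_obs())
E
```

```text
scene {'intrinsics': array([[529.63946913,   0.        , 324.40781202],
       [  0.        , 529.63946913, 234.35419076],
       [  0.        ,   0.        ,   1.        ]]), 'position': array([-0.10137459, -0.62516593,  0.55370167]), 'orientation': array([ 66.49697783,   0.94688123, -44.90678952])}
scene stand 0.56 [271. 285.] 1903 [0.495 0.145 0.011] [ 0.436  0.109 -0.006] [0.637 0.285 0.103]
scene dibber_grip 0.7 [257. 244.] 333 [0.464 0.143 0.128] [ 0.444  0.135 -0.003] [0.672 0.416 0.155]
scene dibber_grip 0.61 [427. 350.] 4155 [ 0.54  -0.222  0.012] [ 0.456 -0.264 -0.004] [ 0.673 -0.152  0.04 ]
scene toolbox 0.91 [338. 314.] 4885 [ 0.511 -0.026  0.02 ] [ 0.414 -0.098 -0.004] [0.689 0.087 0.047]
scene seedling_a 0.54 [379. 258.] 280 [0.737 0.057 0.028] [ 0.727  0.045 -0.213] [1.241 0.483 0.086]
top {'intrinsics': array([[620.94638728,   0.        , 323.83241882],
       [  0.        , 620.94638728, 236.65115321],
       [  0.        ,   0.        ,   1.        ]]), 'position': array([0.37252798, 0.06590023, 1.44589673]), 'orientation': array([ 10.80219128,   0.10758182, -91.517
[... 925 characters left out ...]
 'qpos': array([71.10898831, 18.38909547, -4.0153924 , 83.10705185,  1.29407165,
       78.54130043, -3.25849063]), 'joint_velocities': array([-4.11370239e-05, -1.58911874e-03,  1.15364782e-01,  4.55380064e-02,
        2.02174218e-02,  3.14429310e-02, -7.97602346e-02]), 'effort': array([ 3.55112861e-04, -4.90797043e+01, -4.02755728e-01, -3.12612820e+01,
       -6.36739447e-02,  3.38868471e-02,  2.55893934e-05]), 'tool_pos': array([ 0.21907832, -0.61199159,  0.23062289]), 'tool_rot': array([1.79992370e+02, 2.08163784e-03, 1.97004501e+01]), 'force': array([-0.74786152,  0.0782735 , -0.16903112]), 'wrist_torque': array([-0.0227706 ,  0.03525946,  0.02854703]), 'grip_width': 0.08682197516133597}
```

View pics/scene0.png

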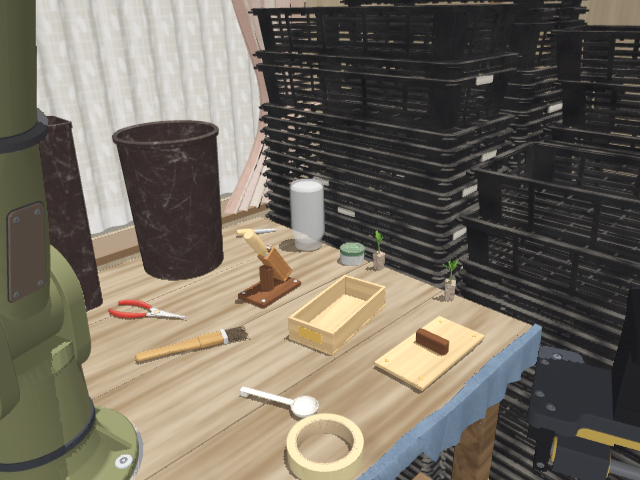

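View pics/top0.png

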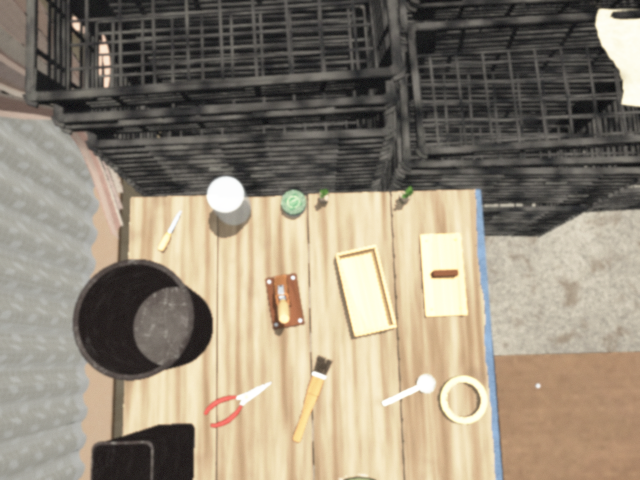

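The dibber stands in the stand at top (285,308) / scene (257,244). The look-alikes are a small one lying at top (170,233) and the brush at (312,400). The box is at top (366,290) and the lid at (444,274). The one in the stand is the larger, so I'll confirm it in a crop and fit the poses.

```bash
python3 - <<'E'
from h import *
from scipy.optimize import least_squares
S={n:np.load(n+'0.npz') for n in("scene","top")}
crop=lambda n,a,b,c,d:cv2.resize(S[n]['p'][b:d,a:c,::-1],(400,400),interpolation=cv2.INTER_CUBIC)
cv2.imwrite('pics/crop1.png',np.hstack([crop("scene",220,200,320,300)+0,crop("top",140,200,220,280)]))
C={n:cloud(n,S[n]['d'])[0] for n in S}
col={n:S[n]['p'][S[n]['d']>0] for n in S}
for n in C:
    P=C[n]; b=lambda lo,hi:((P>lo)&(P<hi)).all(1)
    print(n,'bench z',np.median(P[b([.35,-.3,-.03],[.6,.3,.03])][:,2]))
    for nm,lo,hi in(('rim',[.38,-.12,.038],[.66,.06,.06]),('lid',[.42,-.29,.008],[.68,-.13,.022]),('bar',[.42,-.29,.03],[.68,-.13,.06]),('foot',[.4,.08,.007],[.6,.23,.018])):
        Q=P[b(lo,hi)]; r=cv2.minAreaRect((Q[:,:2]*1000).astype(np.float32))
        print(n,nm,len(Q),np.round(r[0],1),np.round(r[1],1),round(r[2],1),'z',round(np.median(Q[:,2]),4))
    m=b([.4,.1,.1],[.52,.2,.19]); c=col[n][m].astype(int); Q=P[m]
    pale=c[:,0]+c[:,1]>270; Q=Q[pale]; print('handle',len(Q),Q.min(0),Q.max(0))
    C[n+'h']=Q
H=np.vstack([C['sceneh'],C['toph']])
def res(p,Q):
    d=np.array([p[2],p[3],1]);d/=np.linalg.norm(d);a=np.array([p[0],p[1],.126])
    w=Q-a;return np.linalg.norm(np.cross(w,d),axis=1)-.013
for nm,Q in(('both',H),('s',C['sceneh']),('t',C['toph'])):
    f=least_squares(res,[.462,.147,-.7,0],args=(Q,),loss='soft_l1',f_scale=.002);p=f.x
    d=np.array([p[2],p[3],1]);d/=np.linalg.norm(d); s=(Q-np.array([p[0],p[1],.126]))@d
    print(nm,np.round(p,4),'lean',np.degrees(np.arccos(d[2])),'az',np.degrees(np.arctan2(d[1],d[0])),'rms',f.fun.std(),'s range',np.percentile(s,[1,5,95,99]))
E
```

```text
scene bench z -0.001248405971365052
scene rim 960 [517.8 -30.8] [196.4  98.2] 11.2 z 0.043
scene lid 3557 [ 553.  -214.8] [196.2  97.5] 0.9 z 0.0124
scene bar 286 [ 552.1 -215.2] [60.2 18.2] 89.8 z 0.0364
scene foot 803 [499.8 154. ] [121.9  74.4] 8.2 z 0.01
handle 330 [0.44233729 0.13464319 0.10033722] [0.50962037 0.16472625 0.15464746]Traceback (most recent call last):
  File "<stdin>", line 8, in <module>
RuntimeError: dictionary changed size during iteration
```

View pics/crop1.png

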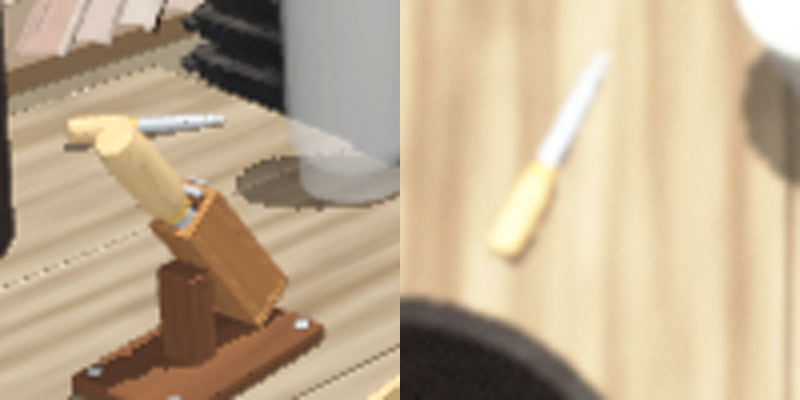

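The crop shows the larger dibber in the leaning socket (left), with the collar just above the mouth. The look-alike (right) is smaller and lies loose on the bench. The target is the one in the stand.

```bash
cat > fit.py <<'E'
from h import *
from scipy.optimize import least_squares
N=("scene","top")
S={n:np.load(n+'0.npz') for n in N}
H={}
for n in N:
    P=cloud(n,S[n]['d'])[0];col=S[n]['p'][S[n]['d']>0].astype(int); b=lambda lo,hi:((P>lo)&(P<hi)).all(1)
    if n=='top':
      print(n,'bench z',np.median(P[b([.35,-.3,-.03],[.6,.3,.03])][:,2]))
      for nm,lo,hi in(('rim',[.38,-.12,.038],[.66,.06,.06]),('lid',[.42,-.29,.008],[.68,-.13,.022]),('bar',[.42,-.29,.03],[.68,-.13,.06]),('foot',[.4,.08,.007],[.6,.23,.018])):
        Q=P[b(lo,hi)]; r=cv2.minAreaRect((Q[:,:2]*1000).astype(np.float32))
        print(n,nm,len(Q),np.round(r[0],1),np.round(r[1],1),round(r[2],1),'z',round(np.median(Q[:,2]),4))
    m=b([.4,.1,.105],[.49,.2,.19])&(col[:,1]>130)
    H[n]=P[m]; print(len(H[n]),H[n].min(0),H[n].max(0))
H['both']=np.vstack([H[n] for n in N])
def res(p,Q):
    d=np.array([p[2],p[3],1]);d/=np.linalg.norm(d);a=np.array([p[0],p[1],.126])
    return np.linalg.norm(np.cross(Q-a,d),axis=1)-.013
for nm,Q in H.items():
    f=least_squares(res,[.462,.147,-.7,-.1],args=(Q,),loss='soft_l1',f_scale=.002);p=f.x
    d=np.array([p[2],p[3],1]);d/=np.linalg.norm(d); s=(Q-np.array([p[0],p[1],.126]))@d
    print(nm,np.round(p,4),'lean',np.degrees(np.arccos(d[2])),'az',np.degrees(np.arctan2(d[1],d[0])),'rms',np.std(res(p,Q)),'s',np.percentile(s,[1,5,95,99]))
E
python3 fit.py
```

```text
283 [0.44233729 0.13464319 0.10593205] [0.48739609 0.15799405 0.15464746]
top bench z 0.001051971564305143
top rim 696 [516.1 -28.3] [193.6  96.6] 11.4 z 0.0456
top lid 3052 [ 547.7 -207.4] [237.1 128. ] 2.4 z 0.0137
top bar 186 [ 550.7 -212.3] [60.1 16.9] 89.5 z 0.0382
top foot 1026 [499.8 155.3] [192.4 146.4] 1.2 z 0.0117
219 [0.44231002 0.1386283  0.10837002] [0.48919906 0.16342208 0.15898441]
scene [ 0.4684  0.152  -0.5684 -0.0443] lean 29.68951950392958 az -175.54187938719835 rms 0.002949260560851709 s [-0.02206434 -0.0172616   0.02924737  0.03009728]
top [ 0.4652  0.1524 -0.7785 -0.2057] lean 38.84227189935506 az -165.20318617610084 rms 0.0034425838559591945 s [-0.02427891 -0.01928312  0.03154727  0.03268761]
both [ 0.4666  0.1524 -0.7155 -0.0159] lean 35.59225113326129 az -178.72698181199277 rms 0.003192030840759632 s [-0.02343937 -0.01826501  0.03118192  0.0331033 ]
```

```bash
cat >> h.py <<'E'
def plan(pose0,wps,step=.055,turn=9):
    """pose0/wps: x,y,z,yaw in m,deg (commanded); prints rows"""
    x0=np.array(pose0,float);c,s=np.cos(np.radians(x0[3])),np.sin(np.radians(x0[3]))
    A=np.array([[c,s,0],[s,-c,0],[0,0,-1]]);cur=x0;rows=[]
    for w in wps:
        w=np.array(w,float);n=max(1,int(np.ceil(max(np.linalg.norm(w[:3]-cur[:3])/step,abs(w[3]-cur[3])/turn))))
        for k in range(1,n+1):
            q=cur+(w-cur)*k/n;rows.append([[round(float(v),3) for v in A@(q[:3]-x0[:3])],round(float(np.radians(x0[3]-q[3])),3)])
        cur=w
    print(len(rows),rows)
E
python3 -c "
from h import *
plan([.219,-.612,.231,19.7],[[.42,-.36,.231,19.7],[.52,-.1,.231,14],[.466,.15,.231,8.2],[.466,.15,.231,8.2],[.466,.15,.231,8.2]])"
```

```text
19 [[[0.046, -0.028, 0.0], 0.0], [[0.091, -0.056, 0.0], 0.0], [[0.137, -0.085, 0.0], 0.0], [[0.183, -0.113, 0.0], 0.0], [[0.228, -0.141, 0.0], 0.0], [[0.274, -0.169, 0.0], 0.0], [[0.304, -0.205, 0.0], 0.017], [[0.335, -0.24, 0.0], 0.033], [[0.365, -0.275, 0.0], 0.05], [[0.395, -0.31, 0.0], 0.066], [[0.426, -0.345, 0.0], 0.083], [[0.456, -0.381, 0.0], 0.099], [[0.463, -0.431, 0.0], 0.12], [[0.469, -0.482, 0.0], 0.14], [[0.476, -0.533, 0.0], 0.16], [[0.483, -0.583, 0.0], 0.18], [[0.489, -0.634, 0.0], 0.201], [[0.489, -0.634, 0.0], 0.201], [[0.489, -0.634, 0.0], 0.201]]
```

Emit:
move_arm(steps=[[[0.046,-0.028,0],0],[[0.091,-0.056,0],0],[[0.137,-0.085,0],0],[[0.183,-0.113,0],0],[[0.228,-0.141,0],0],[[0.274,-0.169,0],0],[[0.304,-0.205,0],0.017],[[0.335,-0.24,0],0.033],[[0.365,-0.275,0],0.05],[[0.395,-0.31,0],0.066],[[0.426,-0.345,0],0.083],[[0.456,-0.381,0],0.099],[[0.463,-0.431,0],0.12],[[0.469,-0.482,0],0.14],[[0.476,-0.533,0],0.16],[[0.483,-0.583,0],0.18],[[0.489,-0.634,0],0.201],[[0.489,-0.634,0],0.201],[[0.489,-0.634,0],0.201]], hand=-1)

```text
time_s: 2.98
tool_pos: [0.466, 0.149, 0.2306]
tool_rot: [179.9, -0.0, 8.2]
force: [0.5, -0.9, -0.3]
grip_width: 0.0871
```

Emit:
move_arm(steps=[[[0,0,0.04],0],[[0,0,0.08],0],[[0,0,0.111],0],[[0,0,0.111],0],[[0,0,0.111],0]])

```text
time_s: 3.6
tool_pos: [0.4669, 0.1491, 0.1206]
tool_rot: [-180.0, -0.1, 8.1]
force: [0.4, 0.8, 0.3]
grip_width: 0.0868
```

```bash
python3 - <<'E'
from h import *
o=env.get_obs();print(o['force'],o['qpos'])
p,d=env.read_camera("scene");cv2.imwrite('pics/a.png',cv2.resize(p[150:350,160:400,::-1],(720,600)))
E
```

```text
[0.39367007 0.8331333  0.33227652] [  20.09964059    6.84780729  -42.8621679   111.92002283    5.24143534
   63.06627775 -106.84966162]
```

View pics/a.png

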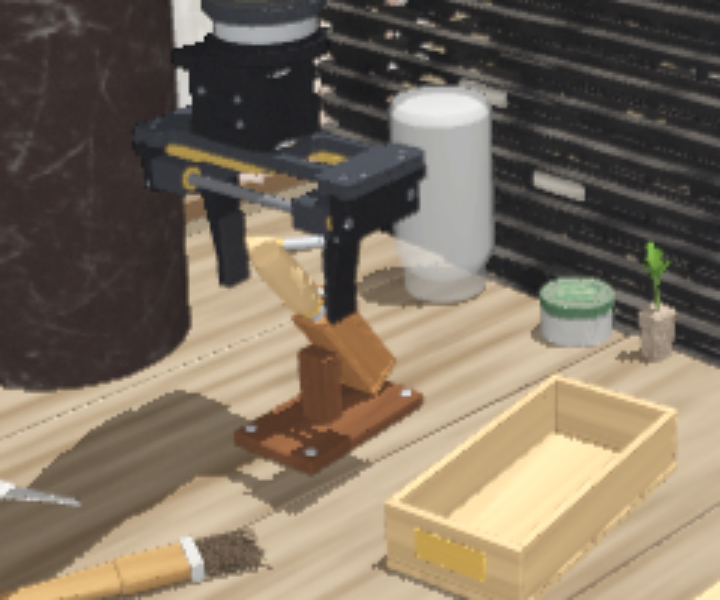

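The picture shows the fingers straddling the handle at crop (290,270), with the tips clear of the socket. I'll close now.

Emit:
move_arm(steps=[[[0,0,0],0],[[0,0,0],0],[[0,0,0],0],[[0,0,0],0],[[0,0,0],0],[[0,0,0],0],[[0,0,0],0],[[0,0,0],0]], hand=1, squeeze=48)

```text
time_s: 4.65
tool_pos: [0.4657, 0.15, 0.1195]
tool_rot: [-180.0, 0.0, 8.2]
force: [-0.5, -0.0, -0.8]
grip_width: 0.0246
```

Emit:
move_arm(steps=[[[-0.006,0,-0.008],0],[[-0.011,0,-0.016],0],[[-0.017,0,-0.025],0],[[-0.023,0,-0.033],0],[[-0.029,0,-0.041],0],[[-0.034,0,-0.049],0],[[-0.04,0,-0.057],0],[[-0.046,0,-0.066],0],[[-0.051,0,-0.073],0],[[-0.051,0,-0.073],0]])

```text
time_s: 5.9
tool_pos: [0.4154, 0.1425, 0.1933]
tool_rot: [180.0, -0.1, 8.2]
force: [0.5, -0.4, -1.0]
grip_width: 0.0251
```

Emit:
move_arm(steps=[[[0,0,-0.03],0],[[0,0,-0.06],0],[[0,0,-0.06],0]])

```text
time_s: 6.28
tool_pos: [0.4166, 0.1429, 0.2543]
tool_rot: [180.0, -0.2, 8.2]
force: [0.2, 0.4, -1.5]
grip_width: 0.025
```

```bash
python3 - <<'E'
from h import *
o=env.get_obs();print(o['tool_pos'],o['tool_rot'],o['grip_width'])
p,d=env.read_camera("scene");cv2.imwrite('pics/b.png',cv2.resize(p[100:300,160:400,::-1],(720,600)))
np.savez('b.npz',p=p,d=d)
x,y,z,yaw=.4154,.1425,.253,8.2
u=np.array([np.cos(np.radians(11.3)),np.sin(np.radians(11.3))]);c=np.array([.5165,-.0295])
w=lambda a,z:[*(c+u*a),z,11.3]
plan([x,y,z,yaw],[[.45,.06,.253,10],w(.009,.253),w(.009,.253)])
E
```

```text
[0.41664385 0.14292504 0.25433118] [179.99840212  -0.22560336   8.17702357] 0.025037908179638513
6 [[[0.011, 0.043, 0.0], -0.016], [[0.022, 0.087, 0.0], -0.031], [[0.043, 0.119, 0.0], -0.039], [[0.064, 0.152, 0.0], -0.047], [[0.085, 0.184, 0.0], -0.054], [[0.085, 0.184, 0.0], -0.054]]
```

View pics/b.png

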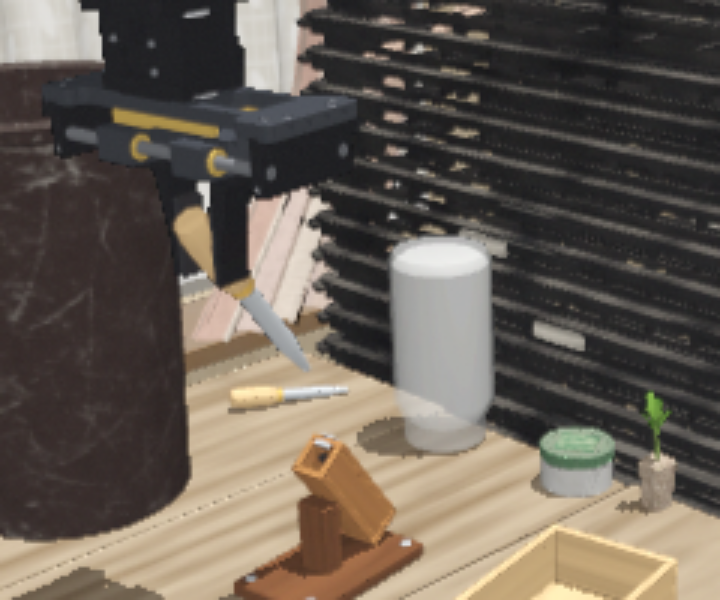

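The picture shows the dibber drawn out and held at its lean, with the point at crop (307,370). I'll carry it over the box.

Emit:
move_arm(steps=[[[0.011,0.043,0],-0.016],[[0.022,0.087,0],-0.031],[[0.043,0.119,0],-0.039],[[0.064,0.152,0],-0.047],[[0.085,0.184,0],-0.054],[[0.085,0.184,0],-0.054],[[0.085,0.184,0],-0.054]])

```text
time_s: 7.2
tool_pos: [0.5247, -0.0267, 0.2511]
tool_rot: [-179.9, 0.1, 11.3]
force: [-0.3, -0.3, 0.2]
grip_width: 0.0248
```

```bash
python3 - <<'E'
from h import *
o=env.get_obs();t=o['tool_pos'];print(t,o['tool_rot'],o['grip_width'])
p,d=env.read_camera("scene");P=cloud("scene",d)[0]
q=P-t; yaw=np.radians(11.3);a=q@[np.cos(yaw),np.sin(yaw),0];b=q@[-np.sin(yaw),np.cos(yaw),0]
m=(abs(b)<.03)&(q[:,2]<-.02)&(q[:,2]>-.15)&(a>-.02)&(a<.13)
Q=np.c_[a,b,q[:,2]][m];Q=Q[np.argsort(-Q[:,2])]
print(len(Q));print(np.round(Q[::max(1,len(Q)//25)],3))
E
```

```text
[ 0.52472957 -0.02673768  0.2510568 ] [-1.79903959e+02  1.43408715e-01  1.13163325e+01] 0.024781016608644596
211
[[ 0.008 -0.004 -0.02 ]
 [ 0.021 -0.007 -0.022]
 [ 0.016  0.    -0.025]
 [ 0.019 -0.005 -0.027]
 [ 0.02   0.001 -0.031]
 [ 0.03  -0.005 -0.033]
 [ 0.033 -0.005 -0.036]
 [ 0.034 -0.005 -0.038]
 [ 0.032 -0.002 -0.04 ]
 [ 0.036 -0.006 -0.042]
 [ 0.038 -0.007 -0.045]
 [ 0.044 -0.006 -0.047]
 [ 0.04  -0.006 -0.049]
 [ 0.037 -0.005 -0.053]
 [ 0.042 -0.004 -0.054]
 [ 0.051 -0.005 -0.057]
 [ 0.044 -0.003 -0.059]
 [ 0.045  0.001 -0.062]
 [ 0.055 -0.005 -0.065]
 [ 0.058 -0.006 -0.068]
 [ 0.049  0.002 -0.07 ]
 [ 0.057 -0.004 -0.073]
 [ 0.064 -0.005 -0.076]
 [ 0.058 -0.002 -0.08 ]
 [ 0.061 -0.    -0.084]
 [ 0.067  0.004 -0.089]
 [ 0.073  0.    -0.094]]
```

Emit:
move_arm(steps=[[[-0.006,0,0.04],0],[[-0.006,0,0.08],0],[[-0.006,0,0.115],0],[[-0.006,0,0.135],0],[[-0.006,0,0.143],0],[[-0.006,0,0.147],0],[[-0.006,0,0.149],0],[[-0.006,0,0.149],0]])

```text
time_s: 8.25
tool_pos: [0.5201, -0.0287, 0.1042]
tool_rot: [180.0, -0.1, 11.3]
force: [0.4, -0.7, 0.2]
grip_width: 0.0244
```

Emit:
move_arm(steps=[[[0,0,0.001],0],[[0,0,0.001],0],[[-0.006,0,0.005],0],[[-0.012,0,0.009],0],[[-0.018,0,0.015],0],[[-0.024,0,0.022],0],[[-0.029,0,0.029],0],[[-0.034,0,0.036],0],[[-0.034,0,0.036],0]], squeeze=5)

```text
time_s: 9.38
tool_pos: [0.4855, -0.0355, 0.0668]
tool_rot: [-180.0, 0.1, 11.3]
force: [0.3, 0.3, -0.2]
grip_width: 0.0255
```

```bash
python3 - <<'E'
from h import *
o=env.get_obs();print(o['tool_pos'],o['force'],o['grip_width'])
p,d=env.read_camera("scene");cv2.imwrite('pics/c.png',cv2.resize(p[200:380,240:440,::-1],(660,594)))
E
```

```text
[ 0.48554386 -0.03548263  0.06679061] [ 0.34130063  0.3388502  -0.16157518] 0.025498273857866634
```

View pics/c.png

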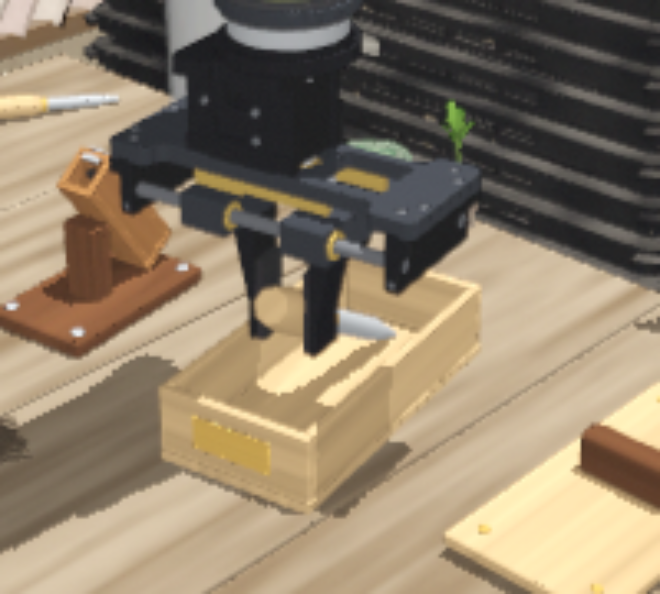

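The dibber is pivoting in the grip as intended, with its point in the box at crop (390,330). I'll carry on down.

Emit:
move_arm(steps=[[[-0.004,0,0.007],0],[[-0.008,0,0.015],0],[[-0.011,0,0.023],0],[[-0.014,0,0.031],0],[[-0.016,0,0.039],0],[[-0.018,0,0.046],0],[[-0.018,0,0.046],0],[[-0.018,0,0.046],0]])

```text
time_s: 10.42
tool_pos: [0.4689, -0.0388, 0.0216]
tool_rot: [180.0, -0.0, 11.3]
force: [0.0, 0.5, -0.1]
grip_width: 0.0256
```

Emit:
move_arm(steps=[[[0,0,0],0],[[0,0,0],0],[[0,0,0],0],[[0,0,0],0],[[0,0,-0.01],0],[[0,0,-0.03],0],[[0,0,-0.07],0],[[0,0,-0.12],0],[[0,0,-0.18],0],[[0,0,-0.18],0]], hand=0.13)

```text
time_s: 11.68
tool_pos: [0.4721, -0.0389, 0.2073]
tool_rot: [179.7, -0.6, 11.3]
force: [-0.3, -0.0, -0.5]
grip_width: 0.0376
```

```bash
python3 - <<'E'
from h import *
o=env.get_obs();print(o['tool_pos'],o['force'],o['grip_width'],o['qpos'])
p,d=env.read_camera("scene")
pt,dt=env.read_camera("top")
cv2.imwrite('pics/d.png',np.hstack([cv2.resize(p[230:380,260:440,::-1],(400,400)),cv2.resize(pt[220:360,320:480,::-1],(400,400))]))
P=cloud("top",dt)[0];yaw=np.radians(11.3);q=P-[.5165,-.0295,0]
a=q@[np.cos(yaw),np.sin(yaw),0];b=q@[-np.sin(yaw),np.cos(yaw),0]
m=(abs(a)<.087)&(abs(b)<.038)&(P[:,2]>.014)&(P[:,2]<.06);print(m.sum())
for lo in np.arange(-.09,.09,.01):
    k=m&(a>=lo)&(a<lo+.01)
    if k.sum():print(round(lo,3),k.sum(),np.round([b[k].min(),b[k].max(),P[k,2].max()],3))
for nm,lo,hi in(('bar',[.42,-.29,.03],[.68,-.13,.06]),):
    Q=P[((P>lo)&(P<hi)).all(1)];print(nm,cv2.minAreaRect((Q[:,:2]*1000).astype(np.float32)))
E
```

```text
[ 0.47214631 -0.0389043   0.20731413] [-0.3148344  -0.0204975  -0.46753824] 0.0376133045242363 [ 32.76978647  -1.92130749 -30.46402754 108.56766306  -0.89222216
  72.47839321 -76.13379709]
83
0.02 12 [0.002 0.01  0.027]
0.03 19 [-0.     0.011  0.027]
0.04 23 [-0.003  0.011  0.024]
0.05 15 [-0.001  0.009  0.026]
0.06 9 [-0.015  0.031  0.02 ]
0.07 4 [0.003 0.006 0.019]
0.08 1 [-0.006 -0.006  0.015]
bar ((550.865478515625, -212.50723266601562), (58.664283752441406, 16.359058380126953), 89.88896179199219)
```

View pics/d.png

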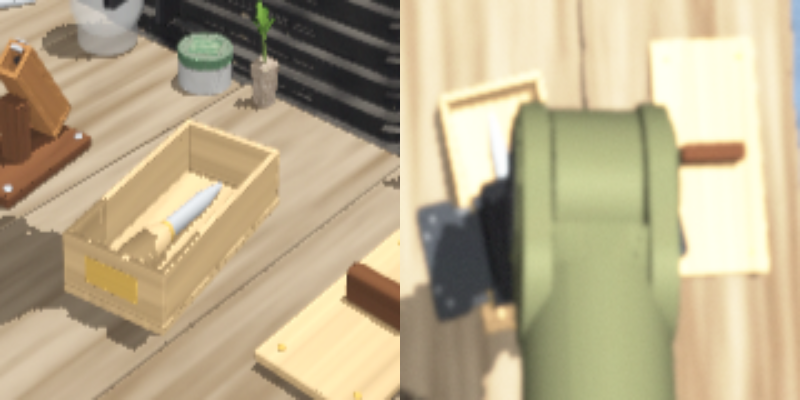

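The dibber lies flat in the box, as the scene crop shows around (170,225). Next is the lid: bar at (0.5515, -0.214), lid yaw about 0.3°, so tool yaw 90.3°.

```bash
python3 -c "
from h import *
o=env.get_obs();print(o['tool_pos'],o['tool_rot'])
plan([.469,-.039,.201,11.3],[[.5515,-.214,.18,90.3],[.5515,-.214,.10,90.3],[.5515,-.214,.10,90.3]],turn=8.5)"
```

```text
[ 0.46900387 -0.03891876  0.2024716 ] [ 1.79925960e+02 -9.22637751e-02  1.12810880e+01]
13 [[[0.005, 0.019, 0.002], -0.138], [[0.009, 0.038, 0.004], -0.276], [[0.014, 0.056, 0.006], -0.414], [[0.019, 0.075, 0.008], -0.552], [[0.023, 0.094, 0.011], -0.689], [[0.028, 0.113, 0.013], -0.827], [[0.033, 0.131, 0.015], -0.965], [[0.037, 0.15, 0.017], -1.103], [[0.042, 0.169, 0.019], -1.241], [[0.047, 0.188, 0.021], -1.379], [[0.047, 0.188, 0.061], -1.379], [[0.047, 0.188, 0.101], -1.379], [[0.047, 0.188, 0.101], -1.379]]
```

Emit:
move_arm(steps=[[[0.005,0.019,0.002],-0.138],[[0.009,0.038,0.004],-0.276],[[0.014,0.056,0.006],-0.414],[[0.019,0.075,0.008],-0.552],[[0.023,0.094,0.011],-0.689],[[0.028,0.113,0.013],-0.827],[[0.033,0.131,0.015],-0.965],[[0.037,0.15,0.017],-1.103],[[0.042,0.169,0.019],-1.241],[[0.047,0.188,0.021],-1.379],[[0.047,0.188,0.061],-1.379],[[0.047,0.188,0.101],-1.379],[[0.047,0.188,0.101],-1.379],[[0.047,0.188,0.101],-1.379],[[0.047,0.188,0.101],-1.379]], hand=-1)

```text
time_s: 13.65
tool_pos: [0.5528, -0.2143, 0.1024]
tool_rot: [179.8, 0.1, 90.3]
force: [-0.4, -0.0, 0.2]
grip_width: 0.0873
```

```bash
python3 - <<'E'
from h import *
o=env.get_obs();print(o['tool_pos'],o['tool_rot'])
p,d=env.read_camera("scene")
cv2.imwrite('pics/e.png',cv2.resize(p[220:400,270:510,::-1],(800,600)))
P=cloud("scene",d)[0]
def rect(nm,lo,hi):
    Q=P[((P>lo)&(P<hi)).all(1)];r=cv2.minAreaRect((Q[:,:2]*1000).astype(np.float32));print(nm,len(Q),np.round(r[0],1),np.round(r[1],1),round(r[2],1))
rect('rim',[.38,-.12,.038],[.66,.06,.06])
rect('lid',[.42,-.29,.008],[.68,-.13,.022]);rect('bar',[.5,-.26,.028],[.6,-.17,.045])
yaw=np.radians(11.3);q=P-[.517,-.0295,0]
a=q@[np.cos(yaw),np.sin(yaw),0];b=q@[-np.sin(yaw),np.cos(yaw),0]
m=(abs(a)<.085)&(abs(b)<.036)&(P[:,2]>.012)&(P[:,2]<.06)
for lo in np.arange(-.09,.09,.015):
    k=m&(a>=lo)&(a<lo+.015)
    if k.sum():print(round(lo,3),k.sum(),np.round([b[k].min(),b[k].max(),P[k,2].max()],3))
E
```

```text
[ 0.55275724 -0.21433061  0.10238468] [1.79848294e+02 7.39357835e-02 9.02977043e+01]
rim 963 [518.1 -30.6] [196.4  98.2] 11.3
lid 3557 [ 552.5 -214.8] [194.6  98.1] 0.6
bar 316 [ 552.2 -215.5] [60.2 19.5] 89.0
-0.075 48 [-0.01   0.013  0.034]
-0.06 72 [-0.011  0.013  0.032]
-0.045 79 [-0.012  0.014  0.031]
-0.03 42 [-0.01   0.007  0.03 ]
-0.015 31 [-0.006  0.004  0.023]
0.0 35 [-0.005  0.006  0.022]
0.015 30 [-0.006  0.006  0.022]
0.03 32 [-0.006  0.006  0.02 ]
0.045 19 [-0.007  0.004  0.019]
0.06 10 [-0.002  0.005  0.015]
```

View pics/e.png

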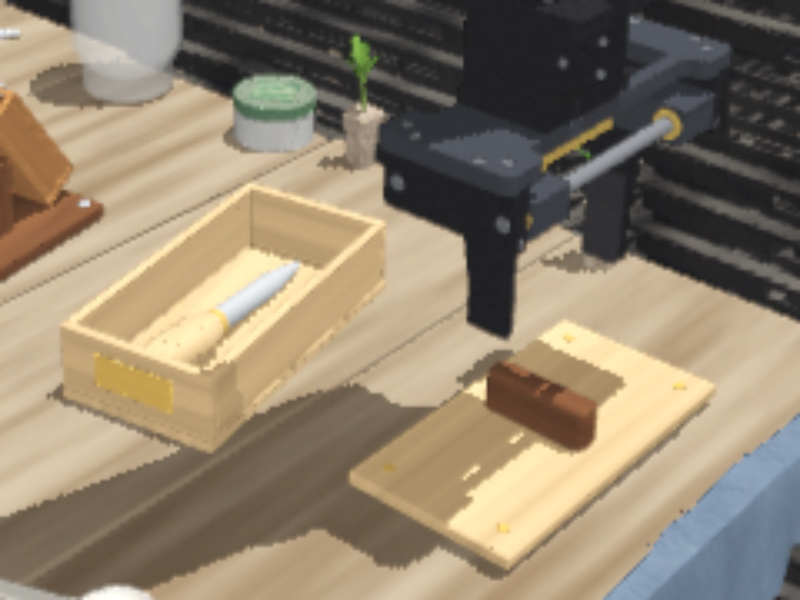

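The picture shows the dibber flat in the box (its point at crop (297,265)) and the open jaws above the lid bar at (540,405). I'll go down and grip.

Emit:
move_arm(steps=[[[0,0,0.03],0],[[0,0,0.055],0],[[0,0,0.07],0],[[0,0,0.074],0],[[0,0,0.074],0],[[0,0,0.074],0]])

```text
time_s: 14.45
tool_pos: [0.5524, -0.2144, 0.0276]
tool_rot: [179.9, 0.1, 90.3]
force: [0.0, 0.4, -0.4]
grip_width: 0.087
```

Emit:
move_arm(steps=[[[0,0,0],0],[[0,0,0],0],[[0,0,0],0],[[0,0,0],0],[[0,0,0],0],[[0,0,0],0],[[0,0,0],0],[[0,0,0],0],[[0,0,0],0]], hand=1, squeeze=35)

```text
time_s: 15.58
tool_pos: [0.5517, -0.2141, 0.0266]
tool_rot: [180.0, 0.0, 90.3]
force: [1.1, -0.0, -0.6]
grip_width: 0.0159
```

Emit:
move_arm(steps=[[[0,0,-0.02],0],[[0,0,-0.05],0],[[0,0,-0.09],0],[[0,0,-0.12],0],[[0,0,-0.12],0],[[0,0,-0.12],0]])

```text
time_s: 16.32
tool_pos: [0.5508, -0.2139, 0.146]
tool_rot: [-179.9, -0.0, 90.3]
force: [-0.3, 0.9, -1.7]
grip_width: 0.0158
```

```bash
python3 -c "
from h import *
plan([.5515,-.214,.146,90.3],[[.517,-.0298,.146,101.6],[.517,-.0298,.110,101.6],[.517,-.0298,.11,101.6]],step=.045)"
```

```text
7 [[[0.037, -0.007, 0.0], -0.039], [[0.074, -0.013, 0.0], -0.079], [[0.111, -0.02, 0.0], -0.118], [[0.148, -0.027, 0.0], -0.158], [[0.184, -0.034, 0.0], -0.197], [[0.184, -0.034, 0.036], -0.197], [[0.184, -0.034, 0.036], -0.197]]
```

Emit:
move_arm(steps=[[[0.037,-0.007,0],-0.039],[[0.074,-0.013,0],-0.079],[[0.111,-0.02,0],-0.118],[[0.148,-0.027,0],-0.158],[[0.184,-0.034,0],-0.195],[[0.184,-0.034,0.036],-0.195],[[0.184,-0.034,0.036],-0.195],[[0.184,-0.034,0.036],-0.195],[[0.184,-0.034,0.036],-0.195]])

```text
time_s: 17.45
tool_pos: [0.5176, -0.0306, 0.1118]
tool_rot: [179.9, 0.0, 101.4]
force: [0.1, -0.8, -1.6]
grip_width: 0.0157
```

```bash
python3 - <<'E'
from h import *
o=env.get_obs();print(o['tool_pos'],o['tool_rot'])
for n in("scene","top"):
    p,d=env.read_camera(n)
    if n=="scene":cv2.imwrite('pics/f.png',cv2.resize(p[200:380,250:490,::-1],(800,600)))
    P=cloud(n,d)[0];P=P[((P>[.38,-.13,.0])&(P<[.66,.07,.3])).all(1)]
    yaw=np.radians(11.3);q=P-[.517,-.0295,0]
    a=q@[np.cos(yaw),np.sin(yaw),0];b=q@[-np.sin(yaw),np.cos(yaw),0];m=(abs(a)<.11)&(abs(b)<.06)
    for lo in np.arange(.084,.112,.004):
        Q=P[m&(P[:,2]>lo)&(P[:,2]<lo+.004)];print(n,round(lo,3),len(Q),end=' ')
        if len(Q)>20:
            r=cv2.minAreaRect((Q[:,:2]*1000).astype(np.float32));print(np.round(r[0],1),np.round(r[1],1),round(r[2],1))
        else:print()
E
```

```text
[ 0.51762042 -0.03061187  0.1117802 ] [1.79891674e+02 4.41642435e-02 1.01412395e+02]
scene 0.084 0 
scene 0.088 66 [505.3 -71.1] [ 83.6 208.8] 74.8
scene 0.092 301 [516.4 -32.3] [194.2  96.8] 11.4
scene 0.096 1955 [516.8 -32.2] [193.5  97.5] 11.7
scene 0.1 53 [515.7 -41.7] [ 66.  181.2] 69.5
scene 0.104 60 [508.1 -35.7] [17.4 58.5] 20.4
scene 0.108 58 [508.2 -35.3] [16.1 60. ] 18.7
top 0.084 2 
top 0.088 7 
top 0.092 119 [507.6   7.6] [191.1  20.7] 11.3
top 0.096 370 [508.2   3.4] [190.6  30. ] 11.1
top 0.1 224 [508.    7.5] [190.4  22.5] 12.1
top 0.104 23 [502.1   7.2] [172.4  19.4] 10.8
top 0.108 4
```

View pics/f.png

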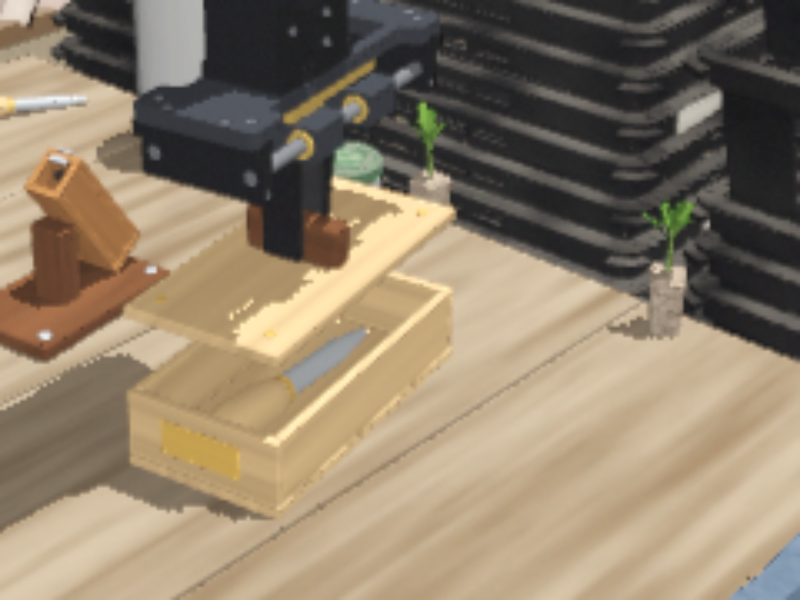

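The lid hangs level over the box. Both cameras put it about 1.4 mm short along box x and 1.1 mm short along box y, so I'll correct that and lower it.

Emit:
move_arm(steps=[[[0.001,0.0015,0],0],[[0.001,0.0015,0.015],0],[[0.001,0.0015,0.028],0],[[0.001,0.0015,0.033],0],[[0.001,0.0015,0.036],0],[[0.001,0.0015,0.039],0],[[0.001,0.0015,0.041],0],[[0.001,0.0015,0.043],0],[[0.001,0.0015,0.044],0],[[0.001,0.0015,0.044],0],[[0.001,0.0015,0.044],0]])

```text
time_s: 18.92
tool_pos: [0.518, -0.029, 0.0666]
tool_rot: [180.0, 0.0, 101.5]
force: [0.2, 1.0, -2.3]
grip_width: 0.0155
```

Emit:
move_arm(steps=[[[0,0,0.001],0],[[0,0,0.001],0],[[0,0,0.001],0],[[0,0,0.001],0],[[0,0,0.001],0],[[0,0,0],0],[[0,0,-0.02],0],[[0,0,-0.06],0],[[0,0,-0.11],0],[[0,0,-0.16],0],[[0,0,-0.2],0],[[0,0,-0.2],0]], hand=-0.3)

```text
time_s: 20.42
tool_pos: [0.5199, -0.0288, 0.2702]
tool_rot: [179.6, 0.2, 101.5]
force: [-0.2, -0.4, -1.2]
grip_width: 0.0567
```

```bash
python3 - <<'E'
from h import *
o=env.get_obs();print(o['tool_pos'],o['grip_width'],o['force'])
p,d=env.read_camera("scene")
cv2.imwrite('pics/g.png',cv2.resize(p[200:380,250:490,::-1],(800,600)))
P=cloud("scene",d)[0];P=P[((P>[.38,-.13,.0])&(P<[.66,.07,.3])).all(1)]
Q=P[(P[:,2]>.047)&(P[:,2]<.058)];r=cv2.minAreaRect((Q[:,:2]*1000).astype(np.float32));print(len(Q),np.round(r[0],1),np.round(r[1],1),round(r[2],1))
f=np.linalg.lstsq(np.c_[Q[:,:2]-Q[:,:2].mean(0),np.ones(len(Q))],Q[:,2],rcond=None)[0];print('plane tilt deg',np.degrees(np.hypot(*f[:2])),'z',f[2])
for nm,uv in(('p',0),):
    print({k:int(((P[:,2]>k/1000)&(P[:,2]<k/1000+.004)).sum()) for k in range(36,90,4)})
E
```

```text
[ 0.51987953 -0.02880506  0.2702391 ] 0.0566520344588197 [-0.16538582 -0.38836056 -1.15155018]
2535 [517.6 -30. ] [198.   97.9] 11.8
plane tilt deg 0.29157187182068944 z 0.052095113571138885
{36: 177, 40: 224, 44: 162, 48: 1061, 52: 1409, 56: 57, 60: 63, 64: 47, 68: 61, 72: 71, 76: 112, 80: 0, 84: 0, 88: 0}
```

View pics/g.png

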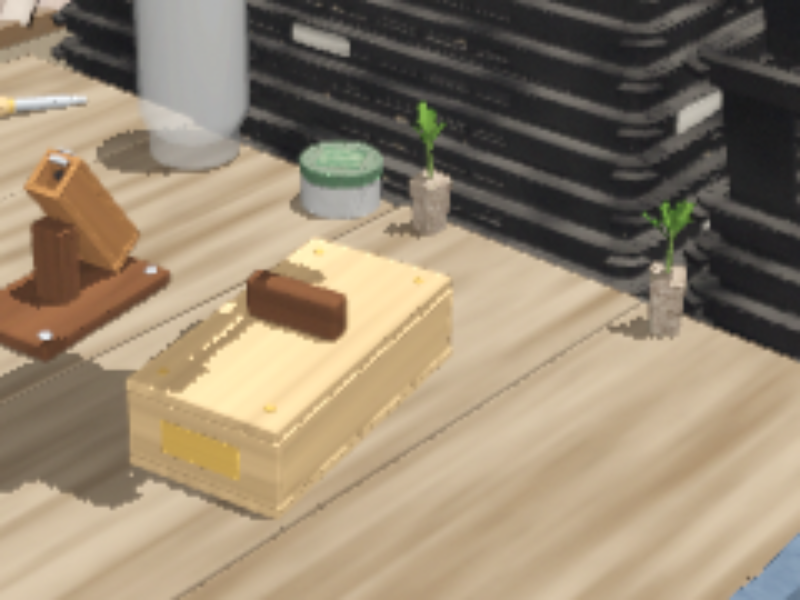

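The lid sits flush. It is within about 1 mm of the box centre, tilted about 0.3°, and its top is at the expected height. Both seedlings are standing and the gripper is clear.

```bash
python3 -c "
from cell import env
print(env.get_obs()['joint_velocities'].round(2)); print(env.sign_off())"
```

```text
[-0.03  1.47  0.13  3.01  0.13 -0.29 -0.04]
the job is handed in; nothing more can be done
None
```

The job is handed in at about 20.5 s of the 62 s allowed. `sign_off` reports no verdict, so I only have my own checks to go on.

**What I did:**
- I gripped the larger dibber, the one in the stand, at 48 N and drew it out along its 35° lean.
- I let it pivot flat in a light grip inside the box and released it.
- I gripped the lid by its bar, corrected it by about 1.5 mm over the box, and lowered it on.

**Last checks:**
- **Lid:** the centre was within about 1 mm of the rim centre and the tilt about 0.3°. The top surface read 52 mm, or about 53 mm allowing for that camera's low bench reading. A fully seated lid should read 54 mm.
- **Dibber:** before the lid went on, it lay flat with its middle within a few mm of the box's middle.
- **Surroundings:** both seedlings were standing and the gripper was about 0.2 m above the lid.

No check failed. The arm was still settling slightly, at up to 3°/s, when I handed in, but it was touching nothing.

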